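# Dock the cleaning caddy and snap its latch

## Robot

A 6-joint arm with a two-finger parallel gripper is mounted at the origin on the work surface. World frame = base frame: x ahead of the robot, y to its left, z up, the work surface at z = 0. Lengths are in m, angles in rad, forces in N, time in s.
With the tool pointing down it reaches from about 0.35 to 0.775 m from the base axis. Payload 7.3 kg.
Tool frame: the origin (TCP) lies on the centre line of the jaws, within the pads' length; the fingertips stand 25 mm ahead of it and the grasp point (between the pads) lies 6 mm ahead of it; z points along the fingers, y is the line along which they close (so a half turn about z gives the same grasp; the last joint's range is limited). The gripper opens to 92 mm and grips with 3 to 60 N. Pads are 19 mm wide; open, the fingers measure 130 mm over their backs; the gripper's body (75 mm by 190 mm) begins 47 mm behind the grasp point.
Start: joints at [-1.303, 0.342, 1.524, -0, 1.275, -0.146], TCP at [0.211, -0.481, 0.216] pointing down, gripper open.
Joint ranges: [-2.53, 2.53], [-0.77, 2.02], [0.04, 2.7], [-1, 4.14], [0.28, 2.66], [-3.11, 3.11]. Speed limits (rad/s): [2.57, 2.57, 3.14, 3.14, 3.14, 3.14].

## Interface

Orientations are given as [roll, pitch, yaw] about the fixed x, y, z axes, in that order (R = Rz(yaw) Ry(pitch) Rx(roll)).
In Python, from cell import status, read_camera, camera_info, ticket, models gives the robot as it stands.
- The arm moves only by the tool send_rows, never from a script. Its argument "plan" is a list of rows, each an object with "offset": the shift along the tool's x, y, z in mm, a list of three; "yaw": the turn about the tool's z in rad. In form: [{"offset": [dx, dy, dz], "yaw": yaw}, ...]. A call has 1 to 20 rows; each row shifts and turns the commanded pose from where the row before left it, along the tool's axes as they then stand; what a row does not reach is not made up. A row lasts 1/10 s, in which the tool goes at most 50 mm and 8.59 degrees, less where a joint would pass 70% of its speed; a pose out of reach is approached as far as the arm can. A call is refused whole if a number of a shift passes 50 or a number of a turn 0.15, either way. A call with a gripper value outside its range is refused whole. "hand" is the closure, from 0 (fully open) to 1 (shut), set as the call begins (left out, the last holds). The fingers move at their own pace and stop on an object; "squeeze" is the grip in N (left out, the last holds). Time passes only in rows, so rows that do not move let the fingers close. It gives the time, the measured TCP pose, the force, the opening and the grip force at its end, in the units of the state.
- status.observe(): the state, without advancing time (a new reading comes with each control period).
- read_camera(name): name is "scene" or "top" or "wrist"; returns the picture (420x560x3 uint8, red, green, blue); there is no depth.
- camera_info(name): a dict with "vfov" (degrees; the focal length in pixels is half the picture's height over the tangent of half this angle, whatever the lens; pixels are square), "cx", "cy" (the principal point, pixels), "origin" and "attitude" of the camera in the world. Camera axes: x right, y down, z forward; pixel columns grow to the right and rows downward; lengths in m; the calibration is good to about 2 mm. A picture is of the moment at which its call begins: read the wrist's pose just before it. camera_info takes no time and is no camera call; for the wrist camera it gives the pose at the moment of the call.
- ticket.hand_in(): hands the job in; it is judged then, once.
Trained networks look in the newest picture that a camera, given by its name, has taken for a name from the list of things; names that differ only in an ending like _2 or _b are one class to them, and where a whole thing is asked for, a point or a joint stands for the part that bears it (a point fixed in the world has none). Each returns a list of dicts, best first, with "conf" (0 to 1); they miss things now and then, are a little off and sometimes report something else, mostly with a low value. They report only what shows in the picture. A call takes as long as a camera call.
- models.regions_of(camera, label): "mask" (420x560 bool, what is visible of it) and "extent" ([left, top, right, bottom] in pixels, round what is visible of it).
The state is a dict: "time": time; "qpos": joint angles; "qvel": joint speeds; "joint_efforts": joint torques, N m; "tool_pos": TCP position; "tool_rot": TCP orientation; "contact_force": force on the tool from outside, world axes, zero at the start; "torque": the same for the moment, N m; "opening": finger opening in m; "grip_force": force on a finger pad.
Only numpy, scipy, OpenCV 4.12 (cv2) and the standard library are available. Lean on these libraries where they do the work, as an engineer would, in place of code of your own. Each camera call takes 0.05 s, during which the arm holds its last target. There are 200 camera calls.

## Task

Secure the mint caddy for moving the cart: with the fingertips, push it along its dock until it rests against the end stop, then push the red-handled latch lever over past its middle so that it snaps down across the front of the caddy. Only push, do not pick up or tip the caddy, and leave the other things on the cart where they stand. Finish with the hand clear.

Things in the scene. Friction and masses are not known exactly. Their poses are not given: they have to be found in the camera images.
- dock: Fixed dock on the cart deck: 4 mm aluminium plate from x = -185 to +90 mm, 262 mm wide, two grey side guides 26 mm high along x (6 mm free each side of the caddy). Origin on the deck (z = 0), under the centre of a caddy that is home; x points along the pushing direction, y left, z up. Turned up to 0.25 rad from the world's axes.
- caddy: Loose mint open-topped caddy, 150 (x) by 220 (y) by 95 mm high, carrying bow 14 mm thick along y over its middle, top at 150 mm; 0.3 to 0.65 kg, slides with 2 to 12 N. Origin: centre of its underside, on the plate; axes nearly the dock's. Starts 45 to 85 mm short of home. Home: origin at x = 0 of the dock's frame, near face at x = -75 mm.
- latch (a joint): Lever angle, rad. 0 open, leaning 0.7 rad outward (dock +y); 0.7 upright; 1.8 locked, leaning 1.1 rad inward across the caddy's front. A spring snaps it away from upright to either end and holds it there; tipping takes 2 to 3 N at the grip. It swings in the plane x = -90 mm of the dock's frame, 15 mm before the near face of a caddy at home; a caddy not home blocks it.
- latch_pivot (a point): Pivot of the lever: a pin along dock x, 42 mm above the deck, at x = -90, y = +142 mm in the dock's frame, in a dark steel bracket 32 mm long (x), 22 mm wide, 50 mm high, outside the left guide. Axes as the dock's.
- latch_tip (a point): Free end of the lever, 110 mm from the pivot: straight steel rod 12 mm thick, its outer 60 mm in a red grip 18 mm thick. The tip stands 126 mm above the deck when open, 152 mm upright, 92 mm locked.
- spray: Empty trigger spray bottle, see-through with a blue head, 76 mm across, 235 mm high, standing. Origin: centre of its underside. Leave alone.
- dustpan: Folding grey dustpan with green handle folded over it, lying, about 200 by 220 by 60 mm. Origin: under its middle. Leave alone.
- bin: Round stainless bin with black foot pedal, 176 mm across, 272 mm high. Origin: centre of its underside. Leave alone.
- organizer: Clear plastic three-drawer organizer, 160 by 220 by 183 mm. Origin: centre of its underside. Leave alone.
- brush: Wooden hand brush lying bristles down, 265 mm long, 45 mm high. Origin: under the middle of its 130 mm head. Leave alone.
- jar: Jar with black lid, 66 mm across, 85 mm high. Origin: centre of its underside. Leave alone.
- end_stop (a point): Middle of the lower edge of the end stop's face: grey bar 36 mm high across the dock's far end, its face 75 mm ahead (x) of the dock's origin. The caddy's far face touches it when home.

How it is judged:
By the outcome, as a careful person would: the job done as asked, in the order asked, and still so for the second after the job is handed in, with the robot touching nothing.
It also fails if it takes over 48 s, if anything falls off the work surface, if the arm or the gripper's body presses on something with over 40 N, if the wrist force passes 120 N, or if a joint passes its speed limit or range.

## Working session

There is one attempt and no reset: what is moved stays moved. The work goes in short steps, Python scripts to look and compute and a tool call to move; the robot and the scene stay as the last step left them, time stands still between calls to the robot, and variables do not carry over. Pictures are saved under pics/ and viewed, at most 10 in all, crops included, and the job is handed in when it is done.

Besides the shell and the picture viewer there is one more tool, called after "Emit:" as name(argument=value, ...) on one line, values as JSON. send_rows: Moves the arm, as the interface text tells. Its arguments: {"type":"object","properties":{"plan":{"type":"array"},"hand":{"type":"number"},"squeeze":{"type":"number"}},"required":["plan"]}

```bash
mkdir -p pics; ls; python3 - <<'E'
from cell import status, read_camera, camera_info, models
import cv2,numpy as np
s=status.observe();print(s['time'],s['tool_pos'],s['tool_rot'])
for n in ['scene','top']:
    im=read_camera(n);cv2.imwrite(f'pics/{n}0.png',im[:,:,::-1]);print(n,camera_info(n))
    for l in ['caddy','latch','dock','latch_tip']:
        for r in models.regions_of(n,l)[:2]: print(n,l,r['conf'],r['extent'])
E
```

```text
pics
0.0 [ 0.2109912  -0.48026185  0.21542706] [-3.14002888e+00 -2.16893501e-04  4.13786680e-01]
scene {'vfov': 50.1218723847228, 'cx': 272.75131707529204, 'cy': 211.75859973487576, 'origin': array([1.22723101, 0.41758138, 1.4262066 ]), 'attitude': array([-2.62412167,  0.01323082,  2.02038274])}
scene caddy 0.68 [181.6, 167.0, 259.9, 237.8]
scene latch 0.54 [262.0, 209.3, 280.1, 216.9]
scene latch 0.54 [170.5, 166.6, 276.8, 256.4]
scene dock 0.62 [170.4, 167.8, 277.6, 255.3]
scene latch_tip 0.44 [170.9, 167.8, 278.2, 255.4]
top {'vfov': 49.46753181451727, 'cx': 273.8718251915677, 'cy': 208.4519207689438, 'origin': array([0.29037166, 0.05602581, 1.45139237]), 'attitude': array([-2.96356299e+00,  1.49850328e-03, -1.57577918e+00])}
top caddy 0.95 [292.3, 166.7, 369.9, 230.0]
top caddy 0.17 [120.1, 255.6, 141.6, 343.5]
top latch 0.61 [260.2, 197.1, 281.2, 206.3]
top dock 0.88 [260.6, 156.6, 374.5, 247.5]
top latch_tip 0.47 [257.0, 197.3, 283.8, 213.9]
```

View pics/scene0.png

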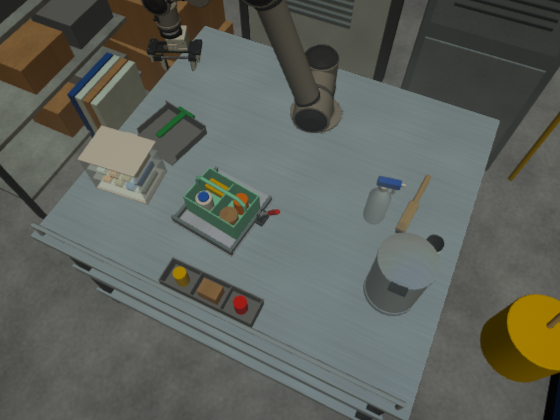

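View pics/top0.png

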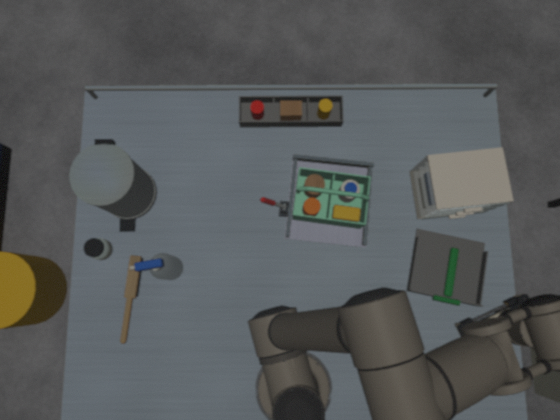

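Scene view: the caddy sits in the dock with the latch open on its left. Top view: image up is +x and image left is +y. The dock spans about (288–372, 157–245), the bracket is near (284,208), and the red grip is near (268,202). The pushing direction is away from the robot.

```bash
python3 - <<'E'
import cv2
im=cv2.imread('pics/top0.png')[145:257,250:390]
cv2.imwrite('pics/crop.png',cv2.resize(im,None,fx=5.3,fy=5.3,interpolation=cv2.INTER_CUBIC))
E
cat > h.py <<'E'
import numpy as np,cv2
from scipy.spatial.transform import Rotation as R
def cam(ci):
    f=210/np.tan(np.radians(ci['vfov']/2)); return f,R.from_euler('xyz',ci['attitude']).as_matrix(),np.array(ci['origin'])
def proj(ci,P):
    f,A,o=cam(ci); q=(np.atleast_2d(P)-o)@A; return q[:,:2]/q[:,2:]*f+[ci['cx'],ci['cy']]
def ray(ci,uv,z):
    f,A,o=cam(ci); uv=np.atleast_2d(uv).astype(float)
    d=np.c_[(uv-[ci['cx'],ci['cy']])/f,np.ones(len(uv))]@A.T
    return o+d*((z-o[2])/d[:,2:])
def dock2w(p,P):
    x,y,a=p; c,s=np.cos(a),np.sin(a); P=np.atleast_2d(P).astype(float)
    return np.c_[x+c*P[:,0]-s*P[:,1],y+s*P[:,0]+c*P[:,1],P[:,2]]
E
```

```text
(no output)
```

View pics/crop.png

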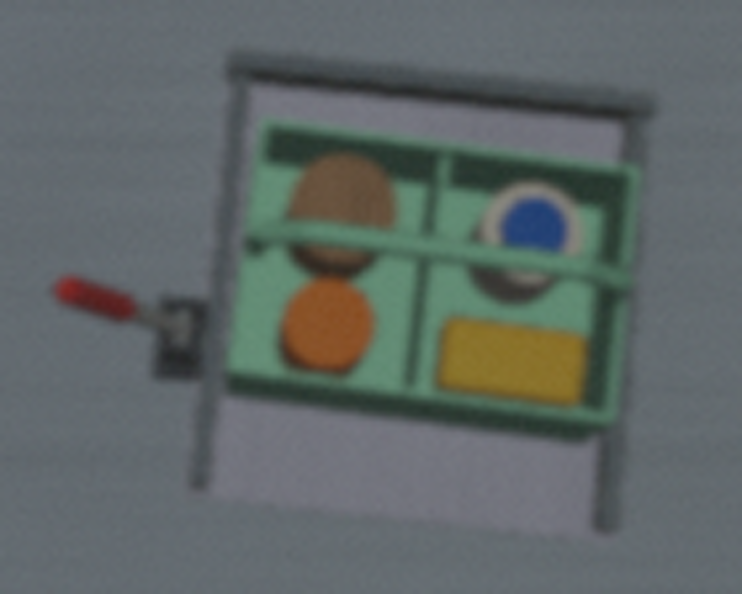

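```bash
cat > fit.py <<'E'
from cell import camera_info
from h import *
from scipy.optimize import least_squares
ci=camera_info('top')
px=lambda c:np.array(c,float)/5.3+[250-.4,145-.4]
# dock: near edge line x=-185 z=.004; guide inner edges y=+-116 top z=.026; stop face top x=75 z=.036
X=[((215,492),.004,0,-.185),((595,535),.004,0,-.185),((250,75),.036,0,.075),((630,113),.036,0,.075),
 ((211,480),.026,1,.116),((245,90),.026,1,.116),((597,520),.026,1,-.116),((627,170),.026,1,-.116)]
W=[(ray(ci,px(c),z)[0],k,t) for c,z,k,t in X]
def f(p):
    c,s=np.cos(p[2]),np.sin(p[2]); r=[]
    for w,k,t in W:
        d=w[:2]-p[:2]; r.append((d@([c,s] if k==0 else [-s,c])-t))
    return r
r=least_squares(f,[.6,0,0]);p=r.x;print('dock',p,np.round(r.fun*1e3,1))
C=ray(ci,px([(228,378),(610,425),(640,165),(265,125)]),.095)
m=np.array([[-.075,.11],[-.075,-.11],[.075,-.11],[.075,.11]])
g=lambda q:(dock2w(q,np.c_[m,[.095]*4])-C)[:,:2].ravel()
r=least_squares(g,p);q=r.x;print('caddy',q,np.round(r.fun*1e3,1))
c,s=np.cos(p[2]),np.sin(p[2]);d=q[:2]-p[:2];print('caddy in dock',d@[c,s],d@[-s,c],q[2]-p[2])
t=ray(ci,px([(66,290)]),.126)[0];b=ray(ci,px([(185,300)]),.05)[0]
for w in(t,b):
    d=w[:2]-p[:2];print('tip/bracket in dock',d@[c,s],d@[-s,c])
np.save('p.npy',p)
E
python3 fit.py
```

```text
dock [ 0.62369396 -0.12491373 -0.11113611] [ 4.5  2.8 -4.  -3.4 -1.5  1.8  1.2 -1.6]
caddy [ 0.57220334 -0.11926831 -0.13263631] [ 1.1 -0.8  0.2 -2.7 -2.7  0.8  1.4  2.7]
caddy in dock -0.05179908318196731 -0.00010009896110779043 -0.021500196358843565
tip/bracket in dock -0.09074106797472847 0.2078606519173976
tip/bracket in dock -0.07435715901055595 0.14098248525052512
```

Emit:
send_rows(plan=[{"offset": [0, 0, 0], "yaw": 0.131}, {"offset": [0, 0, 0], "yaw": 0.131}, {"offset": [0, 0, 0], "yaw": 0.131}, {"offset": [0, 0, 0], "yaw": 0.132}, {"offset": [17, -33, 0], "yaw": 0}, {"offset": [17, -33, 0], "yaw": 0}, {"offset": [17, -33, 0], "yaw": 0}, {"offset": [17, -33, 0], "yaw": 0}, {"offset": [17, -33, 0], "yaw": 0}, {"offset": [17, -33, 0], "yaw": 0}, {"offset": [17, -33, 0], "yaw": 0}, {"offset": [17, -33, 0], "yaw": 0}, {"offset": [17, -33, 0], "yaw": 0}, {"offset": [17, -33, 0], "yaw": 0}, {"offset": [17, -33, 0], "yaw": 0}, {"offset": [14, -36, 0], "yaw": 0}, {"offset": [0, 0, 0], "yaw": 0}, {"offset": [0, 0, 0], "yaw": 0}], hand=0)

```text
time: 2.3
tool_pos: [0.4552, -0.106, 0.2161]
tool_rot: [3.141, 0.0, -0.109]
contact_force: [-0.5, -0.1, -0.4]
opening: 0.0918
grip_force: 0.0
```

```bash
cat > ov.py <<'E'
import sys
from cell import read_camera,camera_info,status
from h import *
def ov(name,out,p,cx,lat):
    ci=camera_info(name);im=read_camera(name)[:,:,::-1].copy()
    def ln(P,col):
        q=proj(ci,dock2w(p,P)); cv2.polylines(im,[np.int32(np.round(q*8))],False,col,1,cv2.LINE_AA,3)
    for y in(.116,-.116): ln([[-.185,y,.026],[.075,y,.026]],(0,255,255))
    ln([[-.185,.131,.004],[-.185,-.131,.004]],(0,0,255)); ln([[.075,.116,.036],[.075,-.116,.036]],(0,0,255))
    a,b=.075,.11
    ln([[cx-a,b,.095],[cx-a,-b,.095],[cx+a,-b,.095],[cx+a,b,.095],[cx-a,b,.095]],(255,0,0))
    th=lat-.7; ln([[-.09,.142,.042],[-.09,.142-.11*np.sin(th),.042+.11*np.cos(th)]],(255,0,255))
    cv2.imwrite(out,im)
E
python3 - <<'E'
from ov import *
ov('wrist','pics/w1.png',np.load('p.npy'),-.052,0)
print(status.observe()['contact_force'])
E
```

```text
[-0.40446262 -0.61833958 -0.84980249]
```

View pics/w1.png

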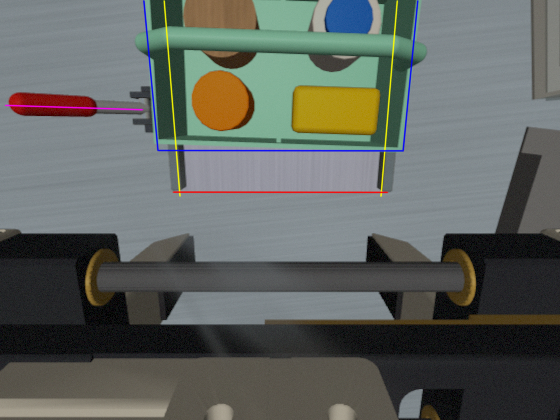

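The overlay agrees with the picture: the near plate edge sits at row 192, the caddy rim at row ~147 against a predicted 151, and the lever tip at (15,104). I'll descend and push.

Emit:
send_rows(plan=[{"offset": [0, 0, 26], "yaw": 0}, {"offset": [0, 0, 26], "yaw": 0}, {"offset": [0, 0, 26], "yaw": 0}, {"offset": [0, 0, 26], "yaw": 0}, {"offset": [0, 0, 25], "yaw": 0}, {"offset": [0, 0, 24], "yaw": 0}, {"offset": [0, 0, 0], "yaw": 0}, {"offset": [8, 0, 0], "yaw": 0}, {"offset": [8, 0, 0], "yaw": 0}, {"offset": [6, 0, 0], "yaw": 0}, {"offset": [4, 0, 0], "yaw": 0}, {"offset": [4, 0, 0], "yaw": 0}, {"offset": [4, 0, 0], "yaw": 0}, {"offset": [4, 0, 0], "yaw": 0}, {"offset": [4, 0, 0], "yaw": 0}, {"offset": [4, 0, 0], "yaw": 0}, {"offset": [4, 0, 0], "yaw": 0}, {"offset": [4, 0, 0], "yaw": 0}])

```text
time: 4.15
tool_pos: [0.509, -0.1124, 0.063]
tool_rot: [-3.141, 0.0, -0.111]
contact_force: [-4.2, 0.9, 1.1]
opening: 0.0914
grip_force: 1.8
```

Emit:
send_rows(plan=[{"offset": [3, 0, 0], "yaw": 0}, {"offset": [3, 0, 0], "yaw": 0}, {"offset": [3, 0, 0], "yaw": 0}, {"offset": [3, 0, 0], "yaw": 0}, {"offset": [3, 0, 0], "yaw": 0}, {"offset": [3, 0, 0], "yaw": 0}, {"offset": [3, 0, 0], "yaw": 0}, {"offset": [3, 0, 0], "yaw": 0}, {"offset": [1, 0, 0], "yaw": 0}, {"offset": [1, 0, 0], "yaw": 0}])

```text
time: 5.15
tool_pos: [0.5347, -0.1154, 0.0631]
tool_rot: [3.141, 0.0, -0.111]
contact_force: [-1.6, 1.1, -1.7]
opening: 0.0918
grip_force: 1.3
```

Emit:
send_rows(plan=[{"offset": [1, 0, 0], "yaw": 0}, {"offset": [1, 0, 0], "yaw": 0}, {"offset": [1, 0, 0], "yaw": 0}, {"offset": [1, 0, 0], "yaw": 0}])

```text
time: 5.55
tool_pos: [0.5387, -0.1158, 0.0631]
tool_rot: [3.142, -0.0, -0.111]
contact_force: [-1.6, 0.4, -1.5]
opening: 0.092
grip_force: 1.1
```

Emit:
send_rows(plan=[{"offset": [1, 0, 0], "yaw": 0}, {"offset": [1, 0, 0], "yaw": 0}, {"offset": [1, 0, 0], "yaw": 0}])

```text
time: 5.85
tool_pos: [0.5391, -0.1155, 0.0631]
tool_rot: [-3.141, 0.006, -0.112]
contact_force: [-15.1, 3.0, 9.2]
opening: 0.0922
grip_force: 7.4
```

Emit:
send_rows(plan=[{"offset": [-5, 0, 0], "yaw": 0}, {"offset": [-15, 0, 0], "yaw": 0}, {"offset": [-20, 0, 0], "yaw": 0}, {"offset": [0, 0, -22], "yaw": 0}, {"offset": [0, 0, -26], "yaw": 0}, {"offset": [0, 0, -26], "yaw": 0}, {"offset": [0, 0, -26], "yaw": 0}, {"offset": [0, 0, -26], "yaw": 0}, {"offset": [0, 0, -26], "yaw": 0}, {"offset": [0, 0, 0], "yaw": 0}, {"offset": [0, 0, 0], "yaw": 0}], hand=1, squeeze=5)

```text
time: 6.95
tool_pos: [0.5025, -0.1118, 0.2157]
tool_rot: [3.141, -0.003, -0.111]
contact_force: [-0.6, -0.3, -0.3]
opening: 0.0082
grip_force: 0.0
```

```bash
python3 - <<'E'
from ov import *
p=np.load('p.npy');ov('wrist','pics/w2.png',p,0,0)
s=status.observe();d=s['tool_pos'][:2]-p[:2];c,n=np.cos(p[2]),np.sin(p[2]);print(d@[c,n],d@[-n,c],s['tool_pos'],s['tool_rot'],s['contact_force'],s['opening'])
E
```

```text
-0.12250095640605123 -0.00032720013671238245 [ 0.50191246 -0.11165264  0.21474273] [ 3.14153666e+00 -5.01811655e-04 -1.11184463e-01] [ 0.2936376   0.27762778 -0.03640059] 0.004515846619092147
```

View pics/w2.png

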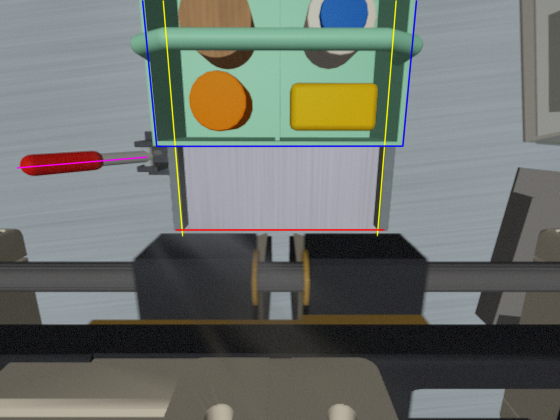

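The caddy's rim is at row ~143 (146 predicted), with the same small offset as before, so it is home. The lever tip at (22,165) matches the model. Next the lever.

Emit:
send_rows(plan=[{"offset": [3, -25, 0], "yaw": 0}, {"offset": [3, -25, 0], "yaw": 0}, {"offset": [3, -25, 0], "yaw": 0}, {"offset": [3, -25, 0], "yaw": 0}, {"offset": [3, -25, 0], "yaw": 0}, {"offset": [3, -25, 0], "yaw": 0}, {"offset": [3, -25, 0], "yaw": 0}, {"offset": [3, -25, 0], "yaw": 0}, {"offset": [3, -25, 0], "yaw": 0}, {"offset": [3, -25, 0], "yaw": 0}, {"offset": [3, -25, 0], "yaw": 0}, {"offset": [0, 0, 20], "yaw": 0}, {"offset": [0, 0, 20], "yaw": 0}, {"offset": [0, 0, 20], "yaw": 0}, {"offset": [0, 0, 20], "yaw": 0}, {"offset": [0, 0, 0], "yaw": 0}, {"offset": [0, 12, 0], "yaw": 0}, {"offset": [0, 12, 0], "yaw": 0}, {"offset": [0, 6, 0], "yaw": 0}])

```text
time: 8.9
tool_pos: [0.5623, 0.1265, 0.1361]
tool_rot: [3.141, -0.002, -0.112]
contact_force: [-0.4, 0.2, 0.2]
opening: 0.0005
grip_force: 0.0
```

Emit:
send_rows(plan=[{"offset": [0, 5, 0], "yaw": 0}, {"offset": [0, 5, 0], "yaw": 0}, {"offset": [0, 5, 0], "yaw": 0}, {"offset": [0, 5, 0], "yaw": 0}, {"offset": [0, 5, 0], "yaw": 0}, {"offset": [0, 5, 0], "yaw": 0}, {"offset": [0, 5, 0], "yaw": 0}, {"offset": [0, 5, 0], "yaw": 0}])

```text
time: 9.7
tool_pos: [0.5574, 0.088, 0.1351]
tool_rot: [3.141, 0.0, -0.111]
contact_force: [0.1, 0.0, 0.2]
opening: 0.0004
grip_force: 0.0
```

```bash
python3 - <<'E'
from ov import *
p=np.load('p.npy')
print(status.observe()['contact_force'])
ov('wrist','pics/w3.png',p,0,0)
ov('top','pics/t3.png',p,0,0); ov('scene','pics/s3.png',p,0,0)
a=cv2.imread('pics/t3.png')[150:260,230:390];b=cv2.imread('pics/s3.png')[150:260,150:310]
f=lambda x:cv2.resize(x,(400,275),interpolation=cv2.INTER_CUBIC)
cv2.imwrite('pics/c3.png',np.vstack([np.hstack([f(a),f(b)]),cv2.copyMakeBorder(cv2.resize(cv2.imread('pics/w3.png'),(400,300)),0,0,0,400,0)]))
E
```

```text
[0.14272087 0.03572879 0.15926702]
```

View pics/c3.png

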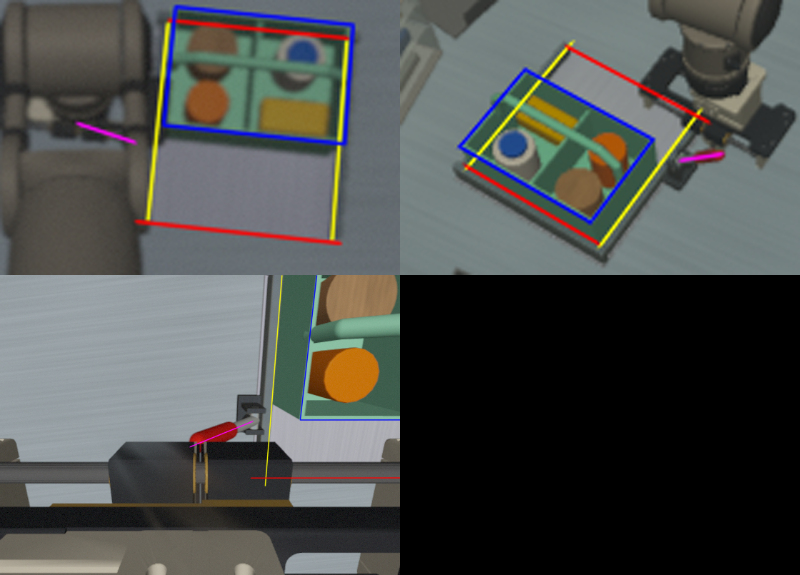

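```bash
python3 - <<'E'
from ov import *
p=np.load('p.npy');s=status.observe();ci=camera_info('wrist')
T=R.from_euler('xyz',s['tool_rot']).as_matrix();o=np.array(s['tool_pos'])
for q in [(9.5,0,25),(-9.5,0,25),(9.5,0,0),(9.5,19,25),(9.5,-19,25)]:
    print(q,proj(ci,o+T@np.array(q)/1e3))
for q in [(-.09,.213,.126),(-.09,.142,.042)]: print(q,proj(ci,dock2w(p,[q])))
im=cv2.imread('pics/w3.png')[190:360,210:410]
cv2.imwrite('pics/c4.png',cv2.resize(im,(700,595),interpolation=cv2.INTER_CUBIC))
E
```

```text
(9.5, 0, 25) [[279.93462771 216.20433794]]
(-9.5, 0, 25) [[279.96040337 244.37656366]]
(9.5, 0, 0) [[279.9279797  229.13529014]]
(9.5, 19, 25) [[310.02707584 216.17979369]]
(9.5, -19, 25) [[249.84151374 216.22888273]]
(-0.09, 0.213, 0.126) [[265.27037916 240.21312234]]
(-0.09, 0.142, 0.042) [[353.54291259 204.35966881]]
```

View pics/c4.png

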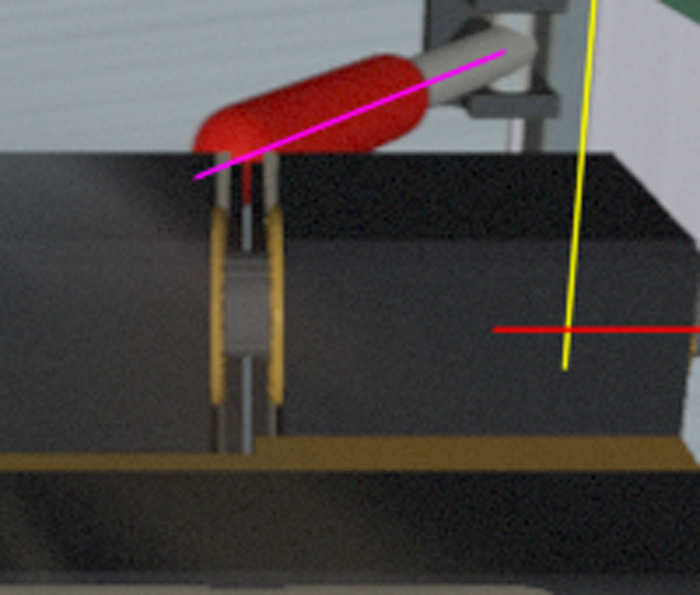

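```bash
python3 - <<'E'
from ov import *
p=np.load('p.npy');s=status.observe();ci=camera_info('wrist')
c,n=np.cos(p[2]),np.sin(p[2])
D=lambda w:np.r_[(w[:2]-p[:2])@[c,n],(w[:2]-p[:2])@[-n,c],w[2]]
print('tcp',D(s['tool_pos']),'cam',D(ci['origin']),ci['attitude'],s['contact_force'])
C=lambda x,y:(210+x/3.5,190+y/3.5)
for nm,q,z in [('cap',C(242,150),.119),('grip inner end mid',C(405,85),.080),('rod base',C(518,45),.047)]: print(nm,D(ray(ci,q,z)[0]))
E
```

```text
tcp [-0.08947024  0.20432784  0.13511781] cam [-0.02241182  0.20421369  0.30228201] [ 2.88664335e+00 -3.61974830e-04 -1.68332514e+00] [ 0.08697981 -0.19050395  0.40781955]
cap [-0.08791597  0.20481527  0.119     ]
grip inner end mid [-0.08758057  0.1709519   0.08      ]
rod base [-0.0874192   0.13957027  0.047     ]
```

```bash
python3 - <<'E'
from ov import *
s=status.observe();ci=camera_info('scene')
T=R.from_euler('xyz',s['tool_rot']).as_matrix();o=np.array(s['tool_pos'])
im=cv2.imread('pics/s3.png')
x0,y0,x1,y1=225,135,325,210
k=8;out=cv2.resize(im[y0:y1,x0:x1],None,fx=k,fy=k,interpolation=cv2.INTER_CUBIC)
for z,col in[(25,(0,255,0)),(0,(255,255,0)),(-41,(255,255,255))]:
    q=(proj(ci,o+T@np.array([0,0,z])/1e3)[0]-[x0,y0]+.5)*k; print(z,q); cv2.circle(out,tuple(int(v) for v in q),4,col,-1)
cv2.imwrite('pics/c5.png',out)
E
```

```text
25 [413.8840555  623.58266469]
0 [413.49718219 593.86942625]
-41 [412.83771131 543.21973028]
```

View pics/c5.png

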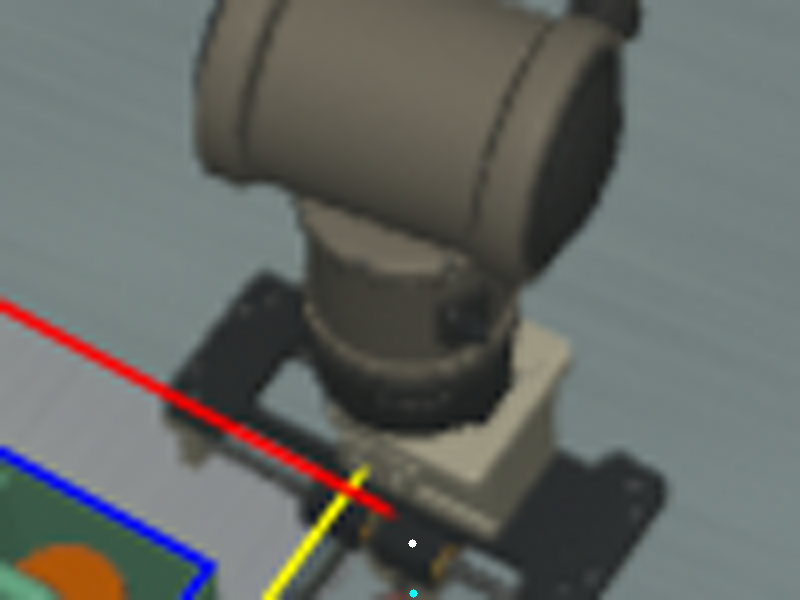

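```bash
cat > red.py <<'E'
from ov import *
p=np.load('p.npy');c,n=np.cos(p[2]),np.sin(p[2])
D=lambda w:np.r_[(w[:2]-p[:2])@[c,n],(w[:2]-p[:2])@[-n,c],w[2]]
s=status.observe();print('tcp',D(s['tool_pos']).round(4),s['contact_force'].round(2),s['time'])
for nm in('wrist','scene'):
    im=read_camera(nm).astype(int);m=(im[...,0]>90)&(im[...,0]>2.2*im[...,1])&(im[...,0]>2.2*im[...,2])
    k,l,st,ce=cv2.connectedComponentsWithStats(m.astype(np.uint8))
    print(nm,[(st[i].tolist(),ce[i].round(1).tolist()) for i in range(1,k) if st[i,4]>5])
E
python3 red.py
```

```text
tcp [-0.0895  0.2043  0.1351] [ 0.09 -0.19  0.41] 9.85
wrist [([264, 206, 68, 41, 1283], [300.8, 222.3])]
scene [([268, 210, 12, 5, 42], [273.4, 211.9]), ([233, 295, 14, 19, 196], [239.7, 303.7])]
```

Emit:
send_rows(plan=[{"offset": [0, 4, 0], "yaw": 0}, {"offset": [0, 4, 0], "yaw": 0}])

```text
time: 10.15
tool_pos: [0.5565, 0.0804, 0.1351]
tool_rot: [3.141, 0.0, -0.111]
contact_force: [0.2, 0.0, -0.6]
opening: 0.0006
grip_force: 0.0
```

```bash
python3 red.py
```

```text
tcp [-0.0896  0.1966  0.1351] [ 0.15  0.04 -0.64] 10.15
wrist [([253, 206, 69, 31, 1284], [290.3, 222.0])]
scene [([268, 209, 12, 6, 44], [273.5, 211.8]), ([233, 295, 14, 19, 196], [239.7, 303.7])]
```

Emit:
send_rows(plan=[{"offset": [0, -20, 0], "yaw": 0}, {"offset": [0, -20, 0], "yaw": 0}, {"offset": [0, -15, 0], "yaw": 0}, {"offset": [0, 0, 9], "yaw": 0}, {"offset": [0, 0, 9], "yaw": 0}, {"offset": [0, 10, 0], "yaw": 0}, {"offset": [0, 5, 0], "yaw": 0}, {"offset": [0, 5, 0], "yaw": 0}, {"offset": [0, 4, 0], "yaw": 0}, {"offset": [0, 4, 0], "yaw": 0}, {"offset": [0, 4, 0], "yaw": 0}, {"offset": [0, 4, 0], "yaw": 0}, {"offset": [0, 4, 0], "yaw": 0}])

```text
time: 11.55
tool_pos: [0.5582, 0.0951, 0.1172]
tool_rot: [3.142, -0.0, -0.111]
contact_force: [-1.1, 0.8, 0.7]
opening: 0.0005
grip_force: 0.5
```

```bash
python3 red.py; python3 - <<'E'
from ov import *
im=read_camera('wrist')[180:300,200:360,::-1]
cv2.imwrite('pics/c6.png',cv2.convertScaleAbs(cv2.resize(im,None,fx=5,fy=5,interpolation=cv2.INTER_CUBIC),alpha=1.8))
E
```

```text
tcp [-0.0895  0.2114  0.1172] [-1.12  0.83  0.71] 11.55
wrist [([280, 213, 67, 24, 840], [321.4, 225.4]), ([280, 238, 2, 17, 18], [280.1, 246.0])]
scene [([268, 210, 9, 5, 25], [271.2, 212.3]), ([233, 295, 14, 19, 196], [239.7, 303.7])]
```

View pics/c6.png

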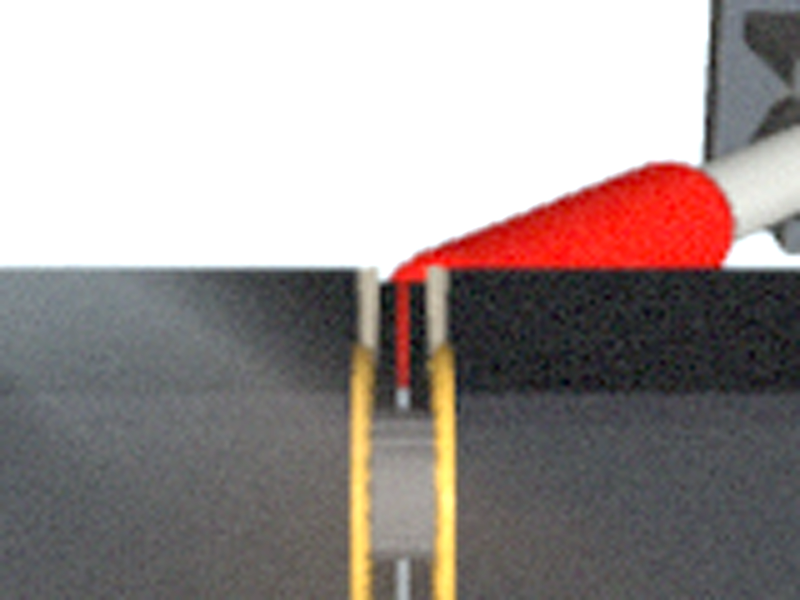

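```bash
python3 - <<'E'
from ov import *
s=status.observe();ci=camera_info('wrist')
T=R.from_euler('xyz',s['tool_rot']).as_matrix();o=np.array(s['tool_pos'])
for z in(-60,-41,-32,-20,-10,0,12,25):
    xs=np.arange(-15,45,.5);v=[proj(ci,o+T@np.array([x,0,z])/1e3)[0][1] for x in xs]
    w=[proj(ci,o+T@np.array([0,y,z])/1e3)[0][0] for y in(0,1)]
    print(z,'x at row 234.5:',xs[np.argmin(abs(np.array(v)-234.5))],'px/mm',w[1]-w[0])
E
```

```text
-60 x at row 234.5: 28.0 px/mm 2.6319453631448937
-41 x at row 234.5: 21.5 px/mm 2.2838667101445935
-32 x at row 234.5: 18.0 px/mm 2.1492274234694264
-20 x at row 234.5: 13.5 px/mm 1.992602639261463
-10 x at row 234.5: 10.0 px/mm 1.8785217014235513
0 x at row 234.5: 6.5 px/mm 1.7767961647664379
12 x at row 234.5: 2.0 px/mm 1.6683809483597543
25 x at row 234.5: -2.5 px/mm 1.564935545720175
```

The fingers appear only down to about row 235 in the wrist view. Together with the missed contact, that puts the real fingertips about 10 mm above the reported TCP z (TCP + 10 mm). I'll go out again, lower, and push.

Emit:
send_rows(plan=[{"offset": [0, 0, -10], "yaw": 0}, {"offset": [0, -22, 0], "yaw": 0}, {"offset": [0, -22, 0], "yaw": 0}, {"offset": [2, 0, 13], "yaw": 0}, {"offset": [0, 0, 14], "yaw": 0}, {"offset": [0, 6, 0], "yaw": 0}, {"offset": [0, 5, 0], "yaw": 0}, {"offset": [0, 4, 0], "yaw": 0}, {"offset": [0, 4, 0], "yaw": 0}, {"offset": [0, 4, 0], "yaw": 0}, {"offset": [0, 4, 0], "yaw": 0}])

```text
time: 12.8
tool_pos: [0.5623, 0.1119, 0.1006]
tool_rot: [-3.141, -0.001, -0.112]
contact_force: [0.4, 7.6, 5.6]
opening: 0.0005
grip_force: 4.7
```

```bash
python3 red.py
```

```text
tcp [-0.0873  0.2286  0.1006] [0.36 7.61 5.65] 12.8
wrist [([348, 223, 32, 11, 214], [365.4, 228.9])]
scene [([268, 211, 6, 4, 17], [270.2, 212.4]), ([233, 295, 14, 19, 195], [239.8, 303.6])]
```

Emit:
send_rows(plan=[{"offset": [0, -12, 0], "yaw": 0}, {"offset": [0, 0, 12], "yaw": 0}, {"offset": [0, 0, 0], "yaw": 0}, {"offset": [0, 5, 0], "yaw": 0}, {"offset": [0, 5, 0], "yaw": 0}, {"offset": [0, 3, 0], "yaw": 0}, {"offset": [0, 3, 0], "yaw": 0}, {"offset": [0, 3, 0], "yaw": 0}])

```text
time: 13.7
tool_pos: [0.5629, 0.1058, 0.0896]
tool_rot: [-3.139, -0.004, -0.112]
contact_force: [1.1, 6.8, 4.4]
opening: 0.0005
grip_force: 3.8
```

```bash
python3 red.py
```

```text
tcp [-0.086   0.2226  0.0896] [1.12 6.83 4.36] 13.7
wrist []
scene [([233, 295, 14, 19, 196], [239.7, 303.7])]
```

Emit:
send_rows(plan=[{"offset": [0, 4, 0], "yaw": 0}, {"offset": [0, 4, 0], "yaw": 0}, {"offset": [0, 4, 0], "yaw": 0}, {"offset": [0, 4, 0], "yaw": 0}, {"offset": [0, 4, 0], "yaw": 0}])

```text
time: 14.3
tool_pos: [0.5589, 0.0846, 0.088]
tool_rot: [3.141, 0.0, -0.111]
contact_force: [-0.1, 2.7, 2.1]
opening: 0.0005
grip_force: 1.2
```

```bash
python3 red.py
```

```text
tcp [-0.0877  0.201   0.088 ] [-0.11  2.68  2.07] 14.3
wrist []
scene [([233, 295, 14, 19, 195], [239.8, 303.6])]
```

Emit:
send_rows(plan=[{"offset": [0, 4, 0], "yaw": 0}, {"offset": [0, 4, 0], "yaw": 0}, {"offset": [0, 4, 0], "yaw": 0}, {"offset": [0, 4, 0], "yaw": 0}, {"offset": [0, 4, 0], "yaw": 0}, {"offset": [0, 4, 0], "yaw": 0}, {"offset": [0, 4, 0], "yaw": 0}, {"offset": [0, 4, 0], "yaw": 0}, {"offset": [0, 4, 0], "yaw": 0}])

```text
time: 15.3
tool_pos: [0.555, 0.0489, 0.088]
tool_rot: [3.141, 0.0, -0.111]
contact_force: [-0.1, -0.5, 0.3]
opening: 0.0
grip_force: 0.0
```

```bash
python3 red.py
```

```text
tcp [-0.0876  0.1652  0.088 ] [-0.05 -0.51  0.33] 15.3
wrist []
scene [([233, 295, 14, 19, 195], [239.7, 303.7])]
```

Emit:
send_rows(plan=[{"offset": [0, 4, 0], "yaw": 0}, {"offset": [0, 4, 0], "yaw": 0}, {"offset": [0, 4, 0], "yaw": 0}, {"offset": [0, 4, 0], "yaw": 0}, {"offset": [0, 4, 0], "yaw": 0}])

```text
time: 15.9
tool_pos: [0.5528, 0.0291, 0.0881]
tool_rot: [3.142, -0.0, -0.111]
contact_force: [-0.1, 0.1, -0.6]
opening: 0.0003
grip_force: 0.0
```

```bash
python3 red.py
```

```text
tcp [-0.0875  0.1452  0.0881] [-0.07  0.09 -0.62] 15.9
wrist [([354, 229, 111, 33, 2101], [423.5, 243.0])]
scene [([238, 194, 14, 11, 50], [243.7, 198.4]), ([233, 295, 14, 19, 196], [239.7, 303.8])]
```

Emit:
send_rows(plan=[{"offset": [0, -20, 0], "yaw": 0}, {"offset": [0, -25, 0], "yaw": 0}, {"offset": [0, 0, -25], "yaw": 0}, {"offset": [0, 0, -30], "yaw": 0}, {"offset": [0, 0, -30], "yaw": 0}, {"offset": [0, 0, -30], "yaw": 0}, {"offset": [-25, 20, -10], "yaw": 0}, {"offset": [-25, 30, 0], "yaw": 0}, {"offset": [-25, 30, 0], "yaw": 0}, {"offset": [-15, 30, 0], "yaw": 0}, {"offset": [0, 30, 0], "yaw": 0}, {"offset": [0, 0, 0], "yaw": 0}, {"offset": [0, 0, 0], "yaw": 0}])

```text
time: 17.3
tool_pos: [0.4529, -0.0551, 0.2133]
tool_rot: [-3.141, -0.0, -0.113]
contact_force: [-0.4, 0.5, 0.6]
opening: 0.0007
grip_force: 0.0
```

```bash
python3 - <<'E'
from red import *
ci=camera_info('scene');print('pred scene grip',proj(ci,dock2w(p,[[-.09,.0707,.078]])))
ov('wrist','pics/w7.png',p,0,1.8)
E
```

```text
tcp [-0.1775  0.0504  0.2133] [-0.37  0.49  0.57] 17.3
wrist [([228, 87, 62, 22, 1157], [258.6, 97.5])]
scene [([238, 194, 14, 11, 48], [243.7, 198.5]), ([233, 295, 14, 19, 196], [239.7, 303.7])]
pred scene grip [[244.08173171 199.4600696 ]]
```

View pics/w7.png

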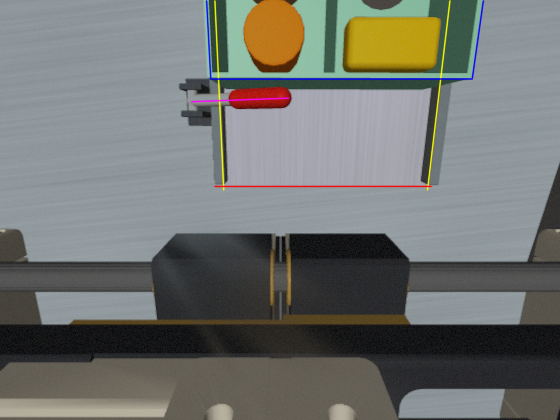

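The lever lies on the locked model line, from (190,101) to (290,98), across the caddy's front. The caddy rim at row ~79 is home, and the hand is clear. Handing in.

```bash
python3 -c "
from cell import ticket
print(ticket.hand_in())"
```

```text
the job is handed in; nothing more can be done
None
```

The caddy is pushed home against the end stop, the latch is snapped down across its front, the hand is clear, and the job is handed in at about 17 s of the 48 s limit; in the final wrist-camera view the caddy and lever match the home and locked positions.

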